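# Switch the dead circuit back on behind the push-latch cover

### The arm

A 6-joint arm with a two-finger parallel gripper is mounted at the origin on a cart in front of the work surface, level with it; the furniture and walls round the work are solid. World frame = base frame: x ahead of the robot, y to its left, z up, the work surface at z = 0. Lengths are in mm, angles in rad, forces in N, time in s.
With the tool pointing down it reaches from about 375 to 900 mm from the base axis. Payload 3.1 kg.
Tool frame: the origin (TCP) lies at the very end of the fingers, on their centre line; the grasp point (between the pads) lies 19 mm behind it; z points along the fingers, y is the direction in which the jaws open and shut (so a half turn about z gives the same grasp; the last joint's range is limited). The gripper opens to 85 mm and grips with 20 to 120 N. Pads are 22 mm wide; open, the fingers measure 114 mm over their backs; the gripper's body (76 mm by 85 mm) begins 54 mm behind the grasp point. The pads swing forward as they close: fully open they stand 13 mm farther back than shut.
Start: joints at [-1.321, 0.527, 1.433, -0, 1.181, -0.178], TCP at [259.313, -568.642, 231.31] pointing down, gripper open.
Joint ranges: [-3.08, 3.08], [-0.75, 2.2], [0.22, 2.44], [-1.43, 4.57], [0, 2.65], [-2.85, 2.85]. Speed limits (rad/s): [2.79, 2.79, 3.14, 3.14, 3.14, 3.14].

### API

Orientations are given as a 3x3 rotation matrix whose columns are the frame's x, y, z axes.
In Python, from station import * gives the robot as it stands. The module is installed in compiled form; this text tells all that it offers.
- The arm moves only by the tool arm_command, never from a script. Its argument "steps" is a list of rows, each a list of 7 numbers: the shift along the world's x, y, z in m, then the turn, a rotation vector about the world's x, y, z in degrees, then the finger opening in m, from 0 to 0.0854. A call has 1 to 10 rows; each row shifts and turns the pose as measured when the row begins; what a row does not reach is not made up. A row lasts 1/10 s, in which the tool goes at most 50 mm and 8.59 degrees, less where a joint would pass 70% of its speed; a pose out of reach is approached as far as the arm can. A call with a gripper value outside its range is refused whole. The fingers move at their own pace and stop on an object; the grip force is fixed at half the most. Time passes only in rows, so rows that do not move let the fingers close. It gives the time, the measured TCP pose, the force and the opening at its end, in the units of the state.
- sense(): the state, without advancing time (a new reading comes with each control period).
- camera(name): name is "scene" or "top" or "wrist"; returns the picture (420x560x3 uint8, red, green, blue); there is no depth.
- calibration(name): a dict with "K" (3x3 intrinsics, pixels), "dist_coeffs" ([k1, k2, p1, p2, k3] as OpenCV has them; the pictures are not rectified), "R" (3x3) and "t" (3): a world point X has camera coordinates R X + t; the wrist camera has in their place "hand_eye" (4x4, takes a point from camera to tool coordinates, whose origin is the TCP and whose axes are the flange's). Camera axes: x right, y down, z forward; pixel columns grow to the right and rows downward; lengths in mm; the calibration is good to about 2 mm. A picture is of the moment at which its call begins: read the wrist's pose just before it. calibration takes no time and is no camera call.
- close_job(): hands the job in, once; it reports no verdict.
The state is a dict: "t": time; "q": joint angles; "qd": joint speeds; "joint_efforts": joint torques, N m; "tcp_pos": TCP position; "tcp_rot": TCP orientation; "force": force on the tool from outside, world axes, zero at the start; "torque": the same for the moment, N m; "finger_gap": opening from 0.0 (shut) to 1.0 (fully open).
Only numpy, scipy, OpenCV 4.12 (cv2) and the standard library are available. Lean on these libraries where they do the work, as an engineer would, in place of code of your own. Each camera call takes 0.05 s, during which the arm holds its last target. There are 200 camera calls.

### The job

One circuit of the bench power box is dead. Press the cover so that it springs open by itself, push the one toggle that is off over to on like its two neighbours, then push the cover down and press it until it latches shut again, and leave it. Work with the fingertips only: do not hook or lift the cover from inside, leave the other two toggles on, and do not shift the things standing round the box.

Things in the scene. Friction and masses are not known exactly. Their poses are not given: they have to be found in the camera images.
- power_box: grey bench power box fixed to the bench, 150 mm deep (its x) x 170 wide (y) x 78 high; three socket outlets on its front stand out 11 mm more. Origin: centre of its underside; +x from front (robot side) to back, z up. Its top is filled by a hinged cover over a well: x -64 to +46, y -62 to +62 mm, white floor plate at z 46 mm from x -36 to the back, breaker faces at z 50 mm, latch in the pocket before it
- cover (a joint): flush grey cover of the box, 120 mm wide, 4 thick, from 3 to 108 mm before its hinge line. Rad: 0 = latched, top at z 78 mm, level with the rim; grows as it swings up and back; 1.95 = fully open, leaning back past upright. Push-push latch: from 0, press it down past -0.054 and let go: it swings open within 2 s. From open, press it down past -0.035 and let go: it stays latched at 0. Stop at -0.065
- cover_press (a point): where to press: middle of four small thumb ribs on the cover's outer face, 94 mm from the hinge line, on the centre line; moves with the cover. From flush to the stop it sinks 6 mm, against a spring of about 3 N here; a press that ends short of the latch's point changes nothing, so press to the stop. The spring pushes the cover open over its whole swing (about 0.26 N m shut, 0.13 N m open)
- cover_hinge (a point): centre of the cover's hinge line, at x +46, y 0, z 76 mm in the box's frame; the line runs along the box's y, at the back of the well. The fully open cover's free edge stands 40 mm behind this line and 100 mm above it; to shut it, push it from behind toward the box's front, then down
- toggle_a (a joint): toggle A: black bar 23 mm wide (along the box's y), 6 thick, 17 high, on a white two-pole breaker. Rad: 0 = off (leans 0.5 rad to the box's front, -x), 1.0 = on (leans 0.5 rad to the hinge, +x). Turns about a pin along y at x +2, z 50 mm of the box. Snaps over centre at 0.5; about 3 N at the tip. The three sit 36 mm apart at y -36, 0, +36 mm; which sits where varies
- toggle_b (a joint): toggle B, same make and same joint values as toggle A; its place in the row varies
- toggle_c (a joint): toggle C, same make and same joint values as toggle A; its place in the row varies
- toggle_a_tip (a point): top end of toggle A's bar, in the middle of its width, about 65 mm above the bench; moves with the bar
- toggle_b_tip (a point): top end of toggle B's bar, in the middle of its width, about 65 mm above the bench; moves with the bar
- toggle_c_tip (a point): top end of toggle C's bar, in the middle of its width, about 65 mm above the bench; moves with the bar
- masking_tape: roll of masking tape lying flat, 96 mm across, 25 mm high; loose bystander, origin at the centre of its underside
- gauge_block: wooden gauge block, 25 x 60 x 25 mm; loose bystander, origin at the centre of its underside
- rubber_kidney: red-brown rubber kidney, 35 x 90 x 8 mm; loose bystander, origin at the centre of its underside
- glaze_jar: clear glaze jar with a red lid, 64 mm across, 97 mm high; loose bystander, origin at the centre of its underside

How it is judged (in metres and radians):
On the way, in this order (a step that is already met when the one before it is completed fails the run):
1. the cover has sprung fully open (value of joint cover above 1.6 rad), for 0.2 s.
2. the toggle that was off is on (value of joint toggle_a above 0.85 rad), for 0.2 s.
3. the cover has been pushed down and pressed below flush (value of joint cover below -0.015 rad).
At the end, for the whole second after the job is handed in: The cover is latched shut, flush with the rim (within 0.025 rad of 0) and at rest with nothing touching it, and all three toggles are on (joint above 0.85 rad) (value of joint cover between -0.025 and 0.025 rad and velocity of joint cover below 0.05 rad/s and value of joint each of toggle_a, toggle_b, toggle_c above 0.85 rad).
It fails at once if one of the two toggles that were on is switched off (value of joint any of toggle_b, toggle_c below 0.6 rad).
It fails at once if the cover is hooked from inside and lifted (contact force between the fingers and cover_c5 above 1 N and velocity of joint cover above 0.1 rad/s).
It fails at once if one of the things round the box (tape roll, gauge block, rubber kidney, glaze jar) is lifted or shoved over 20 mm (distance of any of masking_tape, gauge_block, rubber_kidney, glaze_jar from where it was at the start of the episode above 0.02 m).
It also fails if it takes over 48 s, if anything falls off the work surface, if the arm or the gripper's body presses on something with over 40 N, if the wrist force passes 120 N, or if a joint passes its speed limit or range.

## Working session

There is one attempt and no reset: what is moved stays moved. The work goes in short steps, Python scripts to look and compute and a tool call to move; the robot and the scene stay as the last step left them, time stands still between calls to the robot, and variables do not carry over. Pictures are saved under pics/ and viewed, about 8 in all and at most 12, crops included, and the job is handed in when it is done.

Besides the shell and the picture viewer there is one more tool, called after ">>>" as a command line: name --pt "numbers of a row" for each row, then --argument value for the rest. arm_command: Moves the arm, as the interface text tells. Its arguments: {"type":"object","properties":{"steps":{"type":"array"}},"required":["steps"]}

```bash
mkdir -p pics
python3 - <<'E'
from station import *
import cv2
for n in ("scene","top"):
    cv2.imwrite(f"pics/{n}0.png",cv2.cvtColor(camera(n),cv2.COLOR_RGB2BGR))
    c=calibration(n); print(n,c["K"],c["dist_coeffs"],c["R"],c["t"])
print(sense())
E
python3 -c "
import cv2,numpy as np
a=cv2.imread('pics/scene0.png');b=cv2.imread('pics/top0.png')
cv2.imwrite('pics/s.png',cv2.resize(a,(784,588)));cv2.imwrite('pics/t.png',cv2.resize(b,(784,588)))"
```

```text
scene [[460.20234774   0.         283.25351482]
 [  0.         460.20234774 206.37979785]
 [  0.           0.           1.        ]] [-0.07617511  0.          0.          0.          0.        ] [[-0.53706721 -0.84342541  0.01387013]
 [-0.49851412  0.30408838 -0.81179673]
 [ 0.68047225 -0.44290386 -0.58377537]] [539.96006897 271.1491614  642.33534581]
top [[500.54061434   0.         282.73668365]
 [  0.         500.54061434 212.37667477]
 [  0.           0.           1.        ]] [-0.1334415  0.         0.         0.         0.       ] [[-0.01484148 -0.99986118  0.00757278]
 [-0.99510497  0.01402999 -0.0978226 ]
 [ 0.09770277 -0.00898755 -0.99517506]] [ 256.53496869  586.84001831 1101.80065422]
{'t': 0.1, 'q': array([-1.32148867e+00,  5.28390516e-01,  1.43376530e+00,  3.66522463e-05,
        1.18140149e+00, -1.78469026e-01]), 'qd': array([-0.00094641, -0.00292068, -0.00076977,  0.00205671, -0.00066987,
        0.00108728]), 'joint_efforts': array([-4.44195357e-04, -4.43304884e+01, -1.78586537e+01, -2.48854149e-04,
        3.89876237e-03, -4.95682428e-06]), 'tcp_pos': array([ 259.17450085, -568.02950394,  230.42365629]), 'tcp_rot': array([[ 9.09896213e-01,  4.14835724e-01, -4.51883729e-04],
       [ 4.14835794e-01, -9.09894284e-01,  1.91227494e-03],
       [ 3.82113539e-04, -1.92742927e-03, -9.99998070e-01]]), 'force': array([-0.69435859, -0.71150962,  0.81076396]), 'torque': array([ 0.01180638, -0.00101445,  0.00845707]), 'finger_gap': 0.9970432710064002}
```

View pics/t.png

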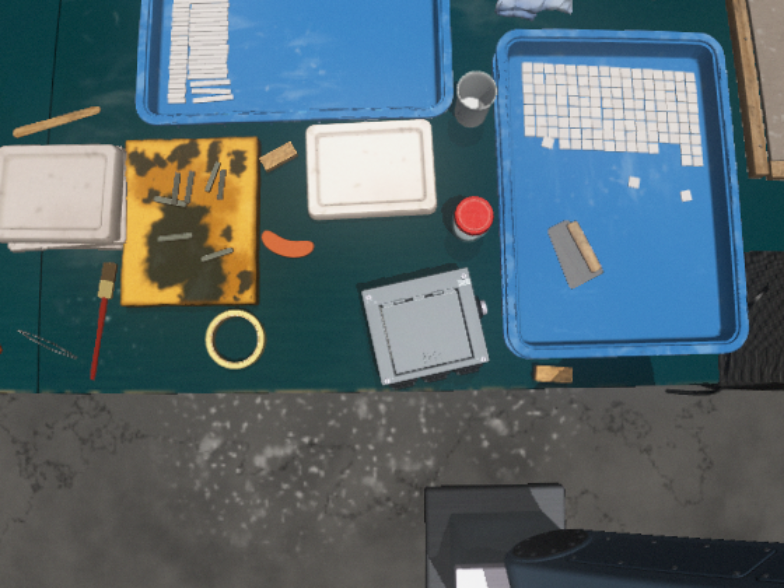

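View pics/s.png

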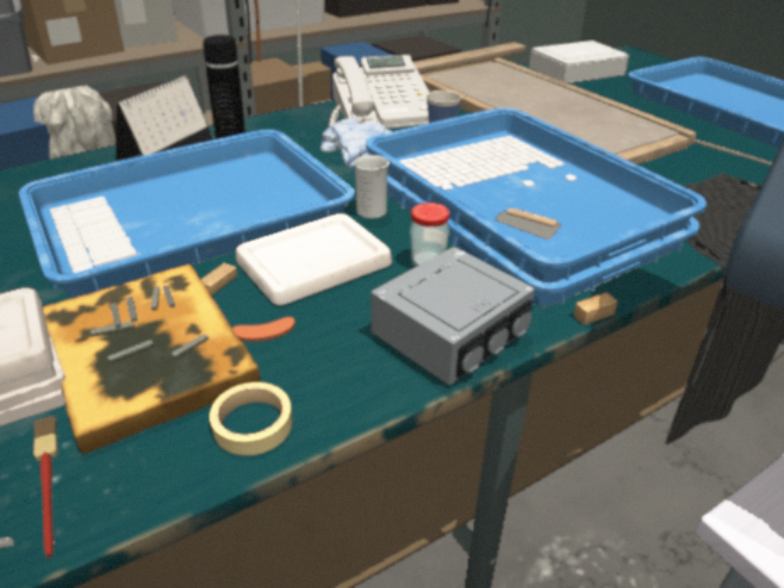

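The box is at (425,327) in the enlarged top view, turned about 10°, with the hinge at the back and the ribs near (430,355). The jar is behind it on the right at (472,217), and the tape and kidney are clear to the left. I'll enlarge the box to read its corners.

```bash
python3 -c "
import cv2
b=cv2.imread('pics/top0.png')[185:285,245:365]
cv2.imwrite('pics/c1.png',cv2.resize(b,None,fx=6,fy=6,interpolation=cv2.INTER_CUBIC))"
```

```text
(no output)
```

View pics/c1.png

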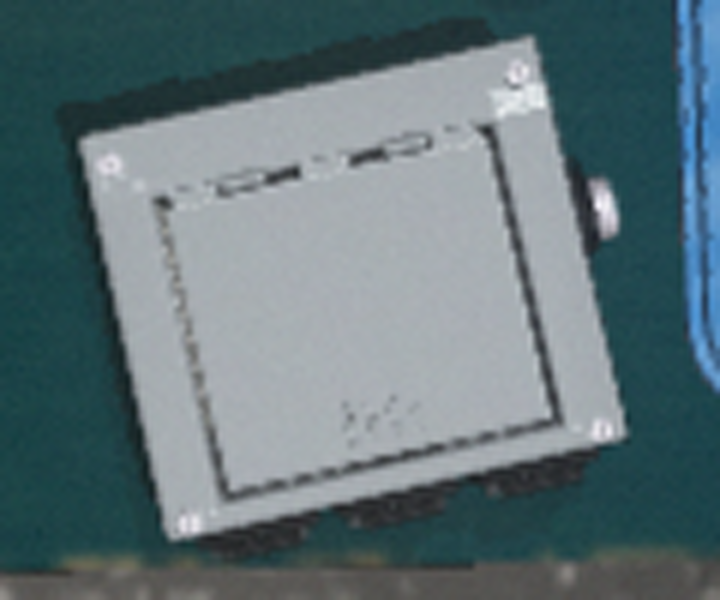

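```bash
cat > h.py <<'E'
from station import *
import cv2, numpy as np
from scipy.optimize import least_squares
def proj(n,P):
    c=calibration(n); return cv2.projectPoints(np.float64(P),cv2.Rodrigues(c["R"])[0],c["t"],c["K"],c["dist_coeffs"])[0][:,0]
def ray(n,u,z):
    c=calibration(n); p=cv2.undistortPoints(np.float64([[u]]),c["K"],c["dist_coeffs"])[0,0]
    d=c["R"].T@[*p,1]; o=-c["R"].T@c["t"]; return o+d*(z-o[2])/d[2]
def save(n,f,box=None,k=1):
    im=cv2.cvtColor(camera(n),cv2.COLOR_RGB2BGR)
    if box: im=im[box[1]:box[3],box[0]:box[2]]
    cv2.imwrite("pics/"+f,cv2.resize(im,None,fx=k,fy=k,interpolation=cv2.INTER_CUBIC))
def T(p,x,y,a):
    p=np.float64(p); c,s=np.cos(a),np.sin(a)
    return np.c_[x+c*p[:,0]-s*p[:,1],y+s*p[:,0]+c*p[:,1],p[:,2]]
E
python3 - <<'E'
from h import *
m=[[75,85,78],[75,-85,78],[-75,-85,78],[-75,85,78],[-62,60,78],[-62,-60,78],[43,60,78],[43,-60,78],[-48,0,78]]
u=np.array([[80,138],[533,38],[625,433],[172,540],[228,497],[562,422],[160,200],[488,128],[380,418]])/6+[245,185]
r=least_squares(lambda v:(proj("top",T(m,*v))-u).ravel(),[400,0,0.2])
print(r.x,r.fun.reshape(-1,2).round(1)); x=r.x
print("press,hinge,edge",T([[-48,0,78],[46,0,76],[86,0,176]],*x).round(1))
# scene check reading: top corners 784-scale
print((proj("scene",T(m,*x))*1.4).round(0))
for n,uv,z in (("jar",(472,215),97),("kidney",(287,244),8),("block",(554,374),25),("tape",(235,340),25)):
    print(n,ray("top",np.array(uv)/1.4,z).round(0))
c=calibration("wrist");print(c["hand_eye"],c["K"])
E
```

```text
[5.41150242e+02 2.03758299e+02 2.08658352e-01] [[-0.7 -0.5]
 [ 0.3 -1. ]
 [ 1.1  0.7]
 [-0.7  0.7]
 [ 0.  -0.7]
 [-1.1 -0.7]
 [ 0.5  1. ]
 [ 0.   0.8]
 [ 0.5 -0.2]]
press,hinge,edge [[494.2 193.8  78. ]
 [586.2 213.3  76. ]
 [625.3 221.6 176. ]]
[[371. 291.]
 [454. 245.]
 [536. 287.]
 [454. 343.]
 [460. 329.]
 [518. 291.]
 [401. 293.]
 [459. 260.]
 [482. 304.]]
jar [709. 130.  97.]
kidney [684. 427.   8.]
block [463.  -6.  25.]
tape [525. 509.  25.]
[[-4.65429908e-04 -9.58665022e-01 -2.84536745e-01  7.19397052e+01]
 [ 9.99999890e-01 -4.28096113e-04 -1.93398875e-04 -4.03461001e-01]
 [ 6.35956622e-05 -2.84536804e-01  9.58665115e-01 -1.43848828e+02]
 [ 0.00000000e+00  0.00000000e+00  0.00000000e+00  1.00000000e+00]] [[321.8738696    0.         282.82861613]
 [  0.         321.8738696  207.62558527]
 [  0.           0.           1.        ]]
```

>>> arm_command --pt "0.012 0.038 0 0 0 7.7 0" --pt "0.012 0.038 0 0 0 7.7 0" --pt "0.012 0.038 0 0 0 7.7 0" --pt "0.012 0.038 0 0 0 7.7 0" --pt "0.012 0.038 0 0 0 7.7 0" --pt "0.012 0.038 0 0 0 7.7 0" --pt "0.012 0.038 0 0 0 7.7 0" --pt "0.012 0.038 0 0 0 7.7 0" --pt "0.012 0.038 0 0 0 7.7 0" --pt "0.012 0.038 0 0 0 7.7 0"

```text
t: 1.1
tcp_pos: [378.1, -178.1, 226.7]
tcp_rot: [[-0.242, 0.97, -0.003], [0.97, 0.242, 0.002], [0.003, -0.002, -1.0]]
force: [0.3, 0.5, 0.2]
finger_gap: 0.002
```

>>> arm_command --pt "0.012 0.038 0 0 0 0 0" --pt "0.012 0.038 0 0 0 0 0" --pt "0.012 0.038 0 0 0 0 0" --pt "0.012 0.038 0 0 0 0 0" --pt "0.012 0.038 0 0 0 0 0" --pt "0.012 0.038 0 0 0 0 0" --pt "0.012 0.038 0 0 0 0 0" --pt "0.012 0.038 0 0 0 0 0" --pt "0.012 0.038 0 0 0 0 0" --pt "0 0 0 0 0 0 0"

```text
t: 2.1
tcp_pos: [487.4, 183.6, 225.3]
tcp_rot: [[-0.25, 0.968, -0.003], [0.968, 0.25, 0.004], [0.005, -0.002, -1.0]]
force: [-0.6, -1.1, -0.1]
finger_gap: -0.002
```

>>> arm_command --pt "0.004 0.005 -0.035 0 0 -2.5 0" --pt "0.003 0.005 -0.04 0 0 0 0" --pt "0 0 0 0 0 0 0"

```text
t: 2.4
tcp_pos: [494.7, 194.5, 149.0]
tcp_rot: [[-0.209, 0.978, -0.001], [0.978, 0.209, 0.003], [0.003, -0.0, -1.0]]
force: [-1.4, -0.1, -0.1]
finger_gap: -0.004
```

```bash
cat >> h.py <<'E'
def wproj(P,s=None):
    s=s or sense(); c=calibration("wrist"); H=np.array(c["hand_eye"])
    R=s["tcp_rot"]@H[:3,:3]; o=s["tcp_rot"]@H[:3,3]+s["tcp_pos"]
    return cv2.projectPoints(np.float64(P),cv2.Rodrigues(R.T)[0],-R.T@o,c["K"],c["dist_coeffs"])[0][:,0]
E
python3 - <<'E'
from h import *
s=sense();print(s["tcp_pos"],s["tcp_rot"].round(3))
save("wrist","w1.png",k=1.4)
m=[[-62,60,78],[-62,-60,78],[43,60,78],[43,-60,78],[-48,0,78],[-75,85,78],[75,85,78]]
print((wproj(T(m,541.15,203.76,.2087),s)*1.4).round(0))
E
```

```text
[494.74065577 194.45140169 149.01064713] [[-0.209  0.978 -0.001]
 [ 0.978  0.209  0.003]
 [ 0.003 -0.    -1.   ]]
[[366. 187.]
 [370. 414.]
 [590. 188.]
 [563. 414.]
 [396. 309.]
 [336. 131.]
 [665. 133.]]
```

View pics/w1.png

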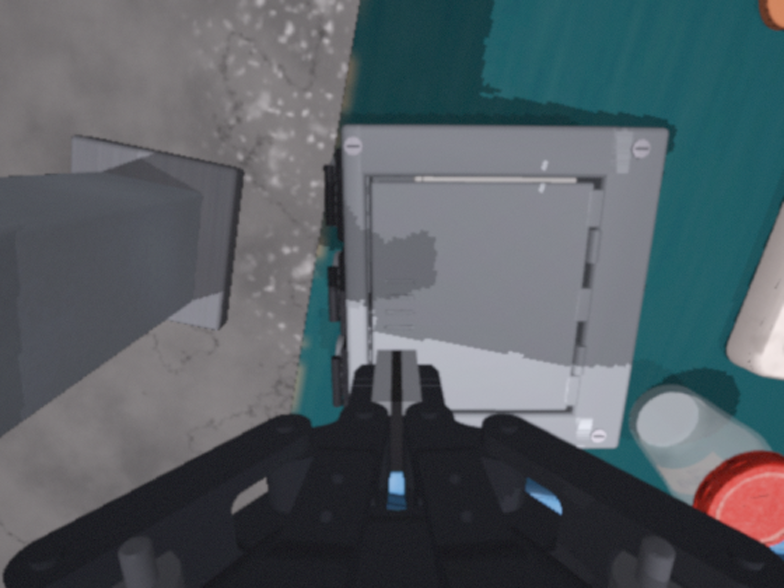

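The wrist view confirms the pose within about 2.5 mm: the cover's front-left corner is at (371,180) and the ribs are near (400,303), next to the fingertip. I'll press now.

>>> arm_command --pt "0 0.001 -0.035 0 0 0 0" --pt "0 0 -0.03 0 0 0 0" --pt "0 0 -0.006 0 0 0 0" --pt "0 0 -0.003 0 0 0 0" --pt "0 0 -0.003 0 0 0 0" --pt "0 0 -0.003 0 0 0 0"

```text
t: 3.05
tcp_pos: [503.6, 193.3, 80.2]
tcp_rot: [[-0.206, 0.978, 0.021], [0.978, 0.206, 0.006], [0.001, 0.022, -1.0]]
force: [0.7, 1.6, 0.0]
finger_gap: 0.0
```

Run:
```python
from h import *
s=sense();print(s["q"].round(3),s["tcp_pos"],s["force"],s["joint_efforts"].round(1))
```

```text
[ 0.158  0.637  1.787  0.004  0.695 -0.053] [503.61812575 193.29238693  80.2448296 ] [0.67303101 1.64314126 0.01891663] [ -0.  -40.7  -9.6   0.   -0.    0. ]
```

>>> arm_command --pt "-0.0085 0.002 0.003 -0.35 1.2 0 0" --pt "0 0 0 0 0 0 0"

```text
t: 3.25
tcp_pos: [495.3, 195.4, 85.1]
tcp_rot: [[-0.206, 0.979, 0.001], [0.979, 0.206, -0.0], [-0.001, 0.001, -1.0]]
force: [0.6, -0.6, 0.7]
finger_gap: -0.0
```

>>> arm_command --pt "0 0 -0.005 0 0 0 0" --pt "0 0 -0.004 0 0 0 0" --pt "0 0 -0.004 0 0 0 0" --pt "0 0 -0.003 0 0 0 0" --pt "0 0 -0.003 0 0 0 0"

```text
t: 3.75
tcp_pos: [496.5, 196.0, 71.4]
tcp_rot: [[-0.208, 0.978, 0.006], [0.978, 0.208, -0.0], [-0.001, 0.006, -1.0]]
force: [-8.4, -1.9, 41.3]
finger_gap: 0.001
```

At the stop (z 71.4, 41 N on the fingertips). I'll let go now, moving up and toward the front.

>>> arm_command --pt "0 0 0.03 0 0 0 0" --pt "-0.01 0 0.045 0 0 0 0" --pt "-0.015 -0.003 0.045 0 0 0 0" --pt "-0.015 -0.003 0.03 0 0 0 0" --pt "0 0 0.03 0 0 0 0" --pt "0 0 0 0 0 0 0" --pt "0 0 0 0 0 0 0" --pt "0 0 0 0 0 0 0" --pt "0 0 0 0 0 0 0" --pt "0 0 0 0 0 0 0"

```text
t: 4.75
tcp_pos: [452.9, 189.2, 252.2]
tcp_rot: [[-0.207, 0.978, -0.002], [0.978, 0.207, -0.001], [-0.001, -0.002, -1.0]]
force: [0.6, -0.3, 0.6]
finger_gap: -0.003
```

>>> arm_command --pt "0 0 0 0 0 0 0" --pt "0 0 0 0 0 0 0" --pt "0 0 0 0 0 0 0" --pt "0 0 0 0 0 0 0" --pt "0 0 0 0 0 0 0" --pt "0 0 0 0 0 0 0" --pt "0 0 0 0 0 0 0" --pt "0 0 0 0 0 0 0" --pt "0 0 0 0 0 0 0" --pt "0 0 0 0 0 0 0"

```text
t: 5.75
tcp_pos: [452.3, 189.0, 250.1]
tcp_rot: [[-0.207, 0.978, -0.006], [0.978, 0.207, -0.002], [-0.0, -0.006, -1.0]]
force: [0.3, -0.5, -0.4]
finger_gap: -0.005
```

Run:
```python
from h import *
s=sense();print(s["tcp_pos"],s["tcp_rot"].round(3))
save("wrist","w2.png",k=1.4)
m=[[-6.1,y,65] for y in (36,0,-36)]+[[10.1,y,65] for y in (36,0,-36)]
print((wproj(T(m,542,205.2,.2087),s)*1.4).round(0))
```

```text
[452.30840226 188.99571952 250.07030734] [[-0.207  0.978 -0.006]
 [ 0.978  0.207 -0.002]
 [-0.    -0.006 -1.   ]]
[[515. 214.]
 [512. 262.]
 [508. 308.]
 [538. 214.]
 [533. 262.]
 [529. 308.]]
```

View pics/w2.png

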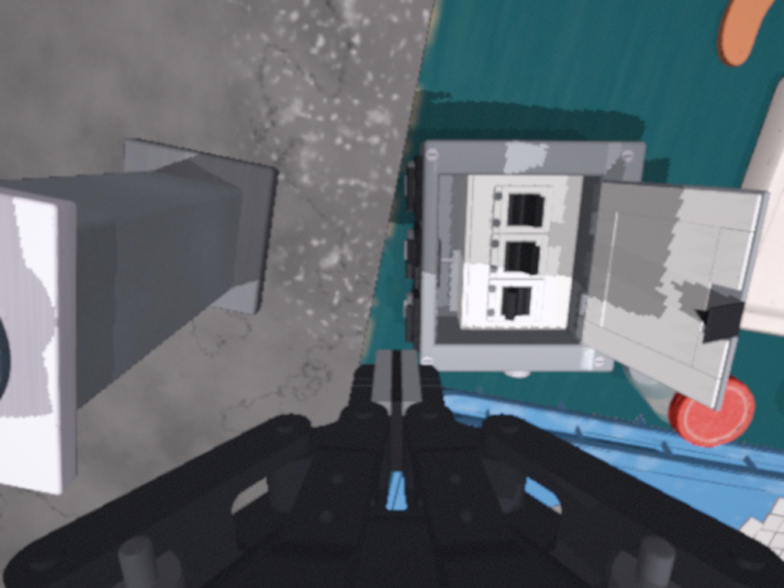

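The cover is fully open. The breakers are at (525,210), (522,257) and (516,302), and the lowest (y = -36) looks different. I'll crop that area to confirm.

```bash
python3 -c "
import cv2
b=cv2.imread('pics/w2.png')[165:340,440:610]
cv2.imwrite('pics/c2.png',cv2.resize(b,None,fx=3.4,fy=3.4,interpolation=cv2.INTER_CUBIC))"
```

```text
(no output)
```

View pics/c2.png

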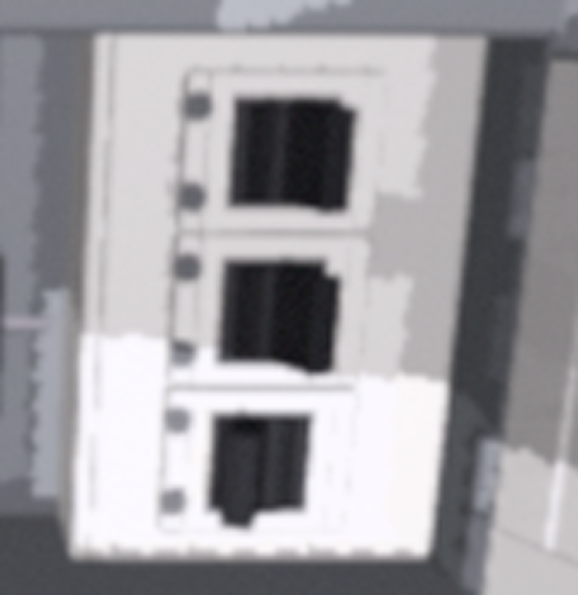

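Confirmed: the off toggle is at box y = -36, with its bar leaning to the front. The other two are on. I'll go in front of its bar.

>>> arm_command --pt "0.018 -0.0065 0 0 0 0 0" --pt "0.018 -0.0065 0 0 0 0 0" --pt "0.018 -0.0065 0 0 0 0 0" --pt "0.018 -0.0065 0 0 0 0 0" --pt "0 0 -0.02 0 0 0 0" --pt "0 0 -0.02 0 0 0 0" --pt "0 0 -0.02 0 0 0 0" --pt "0 0 -0.02 0 0 0 0" --pt "0 0 -0.02 0 0 0 0" --pt "0 0 0 0 0 0 0"

```text
t: 6.8
tcp_pos: [528.5, 161.8, 148.0]
tcp_rot: [[-0.207, 0.978, -0.001], [0.978, 0.207, -0.001], [-0.001, -0.001, -1.0]]
force: [-1.1, -0.2, 1.1]
finger_gap: 0.002
```

>>> arm_command --pt "-0.006 0.001 0 0 0 0 0" --pt "0 0 -0.015 0 0 0 0" --pt "0 0 -0.015 0 0 0 0" --pt "0 0 -0.015 0 0 0 0" --pt "0 0 -0.01 0 0 0 0" --pt "0 0 0 0 0 0 0"

```text
t: 7.4
tcp_pos: [524.8, 164.0, 97.6]
tcp_rot: [[-0.208, 0.978, 0.009], [0.978, 0.208, 0.0], [-0.002, 0.009, -1.0]]
force: [-0.7, -0.5, 0.3]
finger_gap: -0.002
```

>>> arm_command --pt "-0.001 -0.001 -0.012 0 0.4 0 0" --pt "-0.001 0 -0.012 0 0 0 0" --pt "0 0 -0.009 0 0 0 0" --pt "0 0 -0.004 0 0 0 0" --pt "0 0 0 0 0 0 0"

```text
t: 7.9
tcp_pos: [524.0, 163.1, 59.5]
tcp_rot: [[-0.208, 0.978, 0.005], [0.978, 0.208, 0.0], [-0.001, 0.005, -1.0]]
force: [-0.4, 1.2, 0.4]
finger_gap: -0.004
```

>>> arm_command --pt "0.004 0.0008 0 0 0 0 0" --pt "0.004 0.0008 0 0 0 0 0" --pt "0.004 0.0008 0 0 0 0 0" --pt "0.004 0.0008 0 0 0 0 0" --pt "0.004 0.0008 0 0 0 0 0"

```text
t: 8.4
tcp_pos: [538.2, 166.1, 61.1]
tcp_rot: [[-0.209, 0.978, -0.011], [0.978, 0.209, -0.003], [-0.001, -0.011, -1.0]]
force: [-4.1, -1.1, 7.0]
finger_gap: -0.005
```

>>> arm_command --pt "0.002 0.0004 0 0 0 0 0" --pt "0.002 0.0004 0 0 0 0 0" --pt "0 0 0 0 0 0 0"

```text
t: 8.7
tcp_pos: [542.4, 167.0, 62.3]
tcp_rot: [[-0.209, 0.978, -0.011], [0.978, 0.209, -0.003], [-0.001, -0.011, -1.0]]
force: [-1.2, 0.6, -0.0]
finger_gap: -0.003
```

>>> arm_command --pt "0.003 0.0006 0 0 0.5 0 0" --pt "0.003 0.0006 0 0 0 0 0" --pt "0 0 0 0 0 0 0"

```text
t: 9.0
tcp_pos: [549.3, 168.4, 62.3]
tcp_rot: [[-0.209, 0.978, -0.02], [0.978, 0.209, -0.003], [0.001, -0.02, -1.0]]
force: [0.5, -0.1, -0.7]
finger_gap: 0.001
```

>>> arm_command --pt "-0.006 -0.0012 0 0 -1.1 0 0" --pt "-0.006 -0.0012 0 0 0 0 0" --pt "0 0 0.03 0 0 0 0" --pt "0 0 0.04 0 0 0 0" --pt "0 0 0.04 0 0 0 0" --pt "-0.015 0.003 0.04 0 0 0 0" --pt "-0.015 0.003 0.04 0 0 0 0" --pt "0 0 0 0 0 0 0"

```text
t: 9.8
tcp_pos: [509.2, 172.0, 257.2]
tcp_rot: [[-0.208, 0.978, 0.005], [0.978, 0.208, -0.001], [-0.002, 0.005, -1.0]]
force: [1.0, 0.2, 0.2]
finger_gap: 0.0
```

Run:
```python
from h import *
s=sense();print(s["tcp_pos"],s["tcp_rot"].round(3))
m=[[-6.1,-36,65],[10.1,-36,65],[2,0,60],[46,0,76],[86,60,176],[86,-60,176]]
q=wproj(T(m,542,205.2,.2087),s);c=q[2].astype(int)
x0,y0=max(0,c[0]-130),max(0,c[1]-110); print(x0,y0,((q-[x0,y0])*3).round(0))
save("wrist","w3.png",(x0,y0,x0+260,y0+195),3)
```

```text
[509.21756506 171.99095517 257.2296669 ] [[-0.208  0.978  0.005]
 [ 0.978  0.208 -0.001]
 [-0.002  0.005 -1.   ]]
191 48 [[366. 433.]
 [411. 432.]
 [390. 330.]
 [526. 337.]
 [836. 135.]
 [760. 627.]]
```

View pics/w3.png

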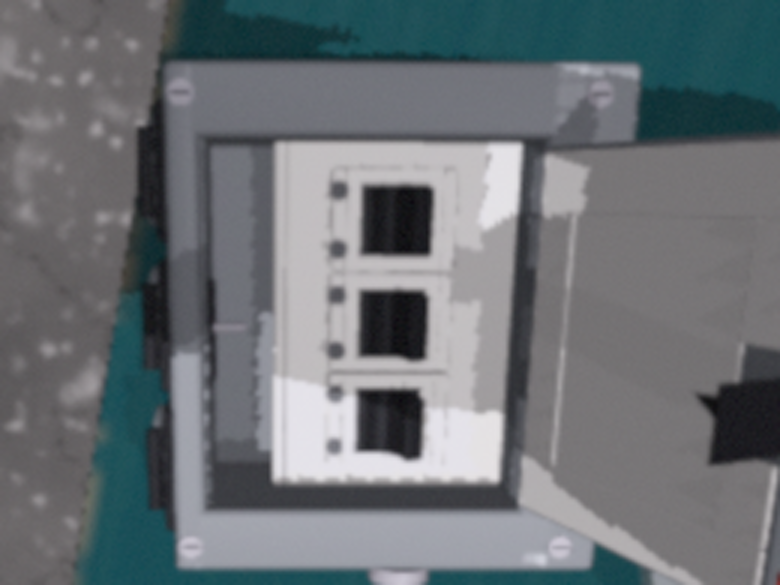

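All three bars now lean to the hinge side: (397,220), (393,325) and (390,423) in the crop. Next I'll cross over the cover and come down behind it.

>>> arm_command --pt "0.03 0.012 0.003 0 0 0 0" --pt "0.03 0.012 0.002 0 0 0 0" --pt "0.03 0.012 0.002 0 0 0 0" --pt "0.03 0.012 0 0 0 0 0" --pt "0.025 0.009 0 0 0 0 0" --pt "0 0 0 0 0 0 0"

```text
t: 10.45
tcp_pos: [655.5, 229.1, 252.5]
tcp_rot: [[-0.206, 0.978, -0.01], [0.978, 0.206, -0.004], [-0.002, -0.011, -1.0]]
force: [-0.2, 0.4, -1.1]
finger_gap: 0.002
```

>>> arm_command --pt "0 0 -0.02 0 -0.6 0 0" --pt "0 0 -0.02 0 0 0 0" --pt "0 0 -0.02 0 0 0 0" --pt "0 0 -0.02 0 0 0 0" --pt "0 0 -0.01 0 0 0 0" --pt "0 0 0 0 0 0 0"

```text
t: 11.05
tcp_pos: [650.8, 226.7, 148.9]
tcp_rot: [[-0.205, 0.979, -0.015], [0.979, 0.205, -0.007], [-0.004, -0.016, -1.0]]
force: [0.2, 0.1, 0.1]
finger_gap: -0.003
```

>>> arm_command --pt "-0.008 -0.0017 0.014 0 -0.8 0 0" --pt "-0.01 -0.0021 0.002 0 0 0 0" --pt "-0.01 -0.0021 0.002 0 0 0 0" --pt "-0.01 -0.0021 0 0 0 0 0" --pt "-0.01 -0.0021 0 0 0 0 0" --pt "-0.01 -0.0021 0 0 0 0 0" --pt "-0.01 -0.0021 0 0 0 0 0"

```text
t: 11.75
tcp_pos: [582.9, 212.0, 174.4]
tcp_rot: [[-0.205, 0.979, 0.018], [0.979, 0.205, -0.004], [-0.008, 0.017, -1.0]]
force: [3.5, 0.2, -0.3]
finger_gap: 0.001
```

>>> arm_command --pt "-0.012 -0.0025 -0.011 0 1.0 0 0" --pt "-0.016 -0.0033 -0.007 0 0 0 0" --pt "-0.014 -0.003 -0.009 0 0 0 0"

```text
t: 12.05
tcp_pos: [542.0, 203.4, 150.4]
tcp_rot: [[-0.205, 0.979, 0.011], [0.979, 0.205, -0.002], [-0.004, 0.01, -1.0]]
force: [3.6, 2.0, -0.1]
finger_gap: 0.002
```

>>> arm_command --pt "-0.014 -0.0025 -0.014 0 0.6 0 0" --pt "-0.011 -0.002 -0.015 0 0 0 0" --pt "-0.009 -0.0015 -0.015 0 0 0 0" --pt "0 0 0 0 0 0 0"

```text
t: 12.45
tcp_pos: [506.7, 196.4, 107.9]
tcp_rot: [[-0.206, 0.979, 0.008], [0.979, 0.206, -0.002], [-0.004, 0.007, -1.0]]
force: [-0.9, 0.4, 2.2]
finger_gap: -0.004
```

>>> arm_command --pt "-0.004 -0.0003 -0.01 0 0.4 0 0" --pt "-0.004 -0.0003 -0.01 0 0 0 0" --pt "-0.003 -0.0003 -0.005 0 0 0 0" --pt "0 0 0 0 0 0 0"

```text
t: 12.85
tcp_pos: [498.6, 195.6, 84.4]
tcp_rot: [[-0.206, 0.978, 0.009], [0.979, 0.206, -0.001], [-0.003, 0.008, -1.0]]
force: [-0.1, 0.3, 2.0]
finger_gap: 0.0
```

>>> arm_command --pt "-0.003 0 -0.005 0 0.4 0 0" --pt "-0.001 0 -0.004 0 0 0 0" --pt "0 0 -0.003 0 0 0 0" --pt "0 0 -0.003 0 0 0 0" --pt "0 0 -0.002 0 0 0 0"

```text
t: 13.35
tcp_pos: [496.2, 195.9, 71.7]
tcp_rot: [[-0.207, 0.978, 0.006], [0.978, 0.207, -0.001], [-0.002, 0.006, -1.0]]
force: [-2.5, -1.7, 24.4]
finger_gap: 0.001
```

At the stop again (24 N). I'll lift straight off, then move clear.

>>> arm_command --pt "0 0 0.01 0 0 0 0" --pt "0 0 0.03 0 0 0 0" --pt "0 0 0.04 0 0 0 0" --pt "-0.01 0 0.04 0 0 0 0" --pt "-0.02 0 0.03 0 0 0 0" --pt "-0.02 0 0 0 0 0 0" --pt "0 0 0 0 0 0 0" --pt "0 0 0 0 0 0 0" --pt "0 0 0 0 0 0 0" --pt "0 0 0 0 0 0 0"

```text
t: 14.35
tcp_pos: [429.9, 194.3, 219.3]
tcp_rot: [[-0.207, 0.978, -0.032], [0.978, 0.206, -0.006], [0.001, -0.033, -0.999]]
force: [1.0, 0.7, -0.5]
finger_gap: 0.004
```

>>> arm_command --pt "0 0 0 0 0 0 0" --pt "0 0 0 0 0 0 0" --pt "0 0 0 0 0 0 0" --pt "0 0 0 0 0 0 0" --pt "0 0 0 0 0 0 0" --pt "0 0 0 0 0 0 0" --pt "0 0 0 0 0 0 0" --pt "0 0 0 0 0 0 0" --pt "0 0 0 0 0 0 0" --pt "0 0 0 0 0 0 0"

```text
t: 15.35
tcp_pos: [431.0, 194.0, 217.5]
tcp_rot: [[-0.206, 0.978, -0.035], [0.979, 0.206, -0.006], [0.001, -0.036, -0.999]]
force: [-0.6, 0.0, 0.4]
finger_gap: 0.001
```

```bash
python3 -c "
from h import *
print(sense()['tcp_pos'],sense()['force']); save('wrist','w4.png',k=1.4)"
```

```text
[431.02799539 193.98210696 217.50008388] [-0.63606482  0.00633329  0.36842777]
```

View pics/w4.png

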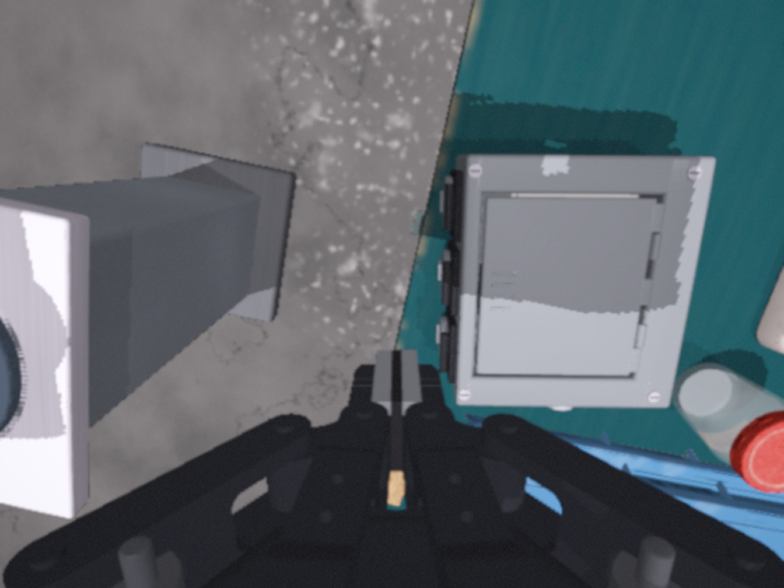

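The cover is flush and shut two seconds after release (front edge at about x=478, hinge at about x=655). Nothing is touching it, so I'm handing the job in.

```bash
python3 -c "
from station import *
print(close_job())"
```

```text
the job is handed in; nothing more can be done
None
```

The job is handed in at about 15.4 s of the 48 s allowed; no verdict is reported.

- **Opening:** I pressed the cover to its stop with shut fingertips (41 N peak, on the fingertips only). It sprang fully open by itself.
- **Toggle:** The off toggle was the one at box y = -36 mm. I pushed it over from the front until it snapped, and a close-up picture then showed all three toggles leaning to the on side.
- **Closing:** I pushed the cover forward from behind, then down and to its stop (z 71.7 mm, 24 N), and lifted off.

**Last checks:** Two seconds after release the wrist picture shows the cover flush and shut. The force reads about zero, with the fingers well clear. The jar showed no sign of shifting, and I never went near the tape, kidney or gauge block, but I took no final overview picture to measure them. With the cover shut, the toggles could not be checked again.

**Disagreements:** The top and wrist cameras differed by about 2.5 mm on the box's position, so I used a value in between. The first descent drifted about 9 mm sideways above the cover, and I corrected it before touching anything.

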